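Open the push-and-turn polish bottle in its locked holder

ROBOT

A 7-joint arm with a two-finger parallel gripper is mounted at the origin on the work surface. World frame = base frame: x ahead of the robot, y to its left, z up, the work surface at z = 0. Lengths are in m, angles in rad, forces in N, time in s.
With the tool pointing down it reaches from about 0.35 to 0.9 m from the base axis. Payload 19.9 kg.
Tool frame: the origin (TCP) lies between the finger pads; the fingertips stand 19 mm ahead of it and the grasp point (between the pads) is the TCP; z points along the fingers, y is the line along which they close (so a half turn about z gives the same grasp; the last joint's range is limited). The gripper opens to 94 mm and grips with 3 to 60 N. Pads are 16 mm wide; open, the fingers measure 119 mm over their backs; the gripper's body (75 mm by 177 mm) begins 78 mm behind the grasp point.
Start: joints at [1.149, 0.417, -0.01, 1.614, 0.005, 1.111, -0.053], TCP at [0.232, -0.58, 0.224] pointing down, gripper open.
Joint ranges: [-2.81, 2.81], [-0.39, 2.02], [-1.27, 1.25], [0.06, 2.57], [-1.19, 4.33], [0.19, 2], [-2.82, 2.82]. Speed limits (rad/s): [1.89, 1.89, 2.39, 2.39, 3.01, 3.01, 3.01].

INTERFACE

Orientations are given as a 3x3 rotation matrix whose columns are the frame's x, y, z axes.
In Python, from rig import robot gives the robot as it stands. Calls block until the motion is done:
- robot.move_ptp(position, orientation): joint-space move of the TCP to a pose.
- robot.move_linear(position, velocity=0.15, frame=None, threshold=None): straight line of the TCP; frame=None keeps the orientation; velocity is the mean speed in m/s. With threshold (N) it stops when the force on the tool has changed by that much, and returns True; else False.
- robot.goto_joints(angles): joint-space move.
- robot.gripper_to(opening): finger opening in m; the grip force is fixed at half the most; returns when the fingers have stopped.
- robot.pause(seconds).
- robot.ik(position, orientation): joint angles nearest the present ones, or None.
- robot.get_state(): the state.
- robot.grab_frame(name): name is "scene" or "top"; returns the picture (420x560x3 uint8, red, green, blue); there is no depth.
- robot.camera_info(name): a dict with "fx", "fy", "cx", "cy" (pixels), "dist" ([k1, k2, p1, p2, k3] as OpenCV has them; the pictures are not rectified), "rvec" (rotation vector, rad) and "tvec" (3), from world to camera coordinates, as OpenCV has them. Camera axes: x right, y down, z forward; pixel columns grow to the right and rows downward; lengths in m; the calibration is good to about 2 mm. A picture is of the moment at which its call begins. camera_info takes no time and is no camera call.
A pose or a line that the arm cannot do raises robot.PlanningError and nothing moves.
- robot.sign_off(): hands the job in; it is judged then, once.
The state is a dict: "time": time; "qpos": joint angles; "joint_vel": joint speeds; "effort": joint torques, N m; "ee_pos": TCP position; "tool_rot": TCP orientation; "force": force on the tool from outside, world axes, zero at the start; "moment": the same for the moment, N m; "opening": finger opening in m; "grasp_force": force on a finger pad.
Only numpy, scipy, OpenCV 4.12 (cv2) and the standard library are available. Lean on these libraries where they do the work, as an engineer would, in place of code of your own. Each camera call takes 0.05 s, during which the arm holds its last target. There are 200 camera calls.

TASK

Open the amber bottle of metal polish that stands in the holder: first slide the orange grip of the transport lock all the way to its end stop, away from the cap, then press the white safety cap down, twist it counter-clockwise while it is down, and lift it straight off. Finish while still holding the cap in the gripper, upright and at rest, about 6 cm higher than it sat and right above the bottle; do not put it down or let go. Leave the lock at its end stop and do not disturb the other things on the table.

Things in the scene. Friction and masses are not known exactly. Their poses are not given: they have to be found in the camera images.
- holder: Fixed wooden holder, base 100 mm (own x) by 260 mm (own y, -55 to +205 mm), 20 mm thick; the bottle is keyed fast in its grey collar (84 mm across, top 50 mm up) and cannot turn. Origin: on the table, on the bottle's axis; z up, own +y along the lock's track, away from the bottle. On the collar: red dot at own +x (cap locked), green dot 60 degrees counter-clockwise of it (cap free).
- neck (a point): Centre of the amber bottle neck's top, on the bottle's axis, 129.5 mm above the table. The bottle is 60 mm across; its shoulder slopes from 30 mm radius at 80 mm height to 17 mm at 100 mm. The cap covers the neck: three lugs inside lock it, so it neither turns nor comes up until pressed; pulling without pressing and turning jams it.
- cap: Loose white cap, 48 mm across, 34 mm high, 24 to 42 g, red pointer on top along own +x. Origin: centre of its open underside, z up; seated 107 mm above the table (top 141), pointer at the red dot within 3 degrees. Press it down 4 mm or more (bottoms at 6.5), turn it, kept down, 60 degrees counter-clockwise seen from above (free at 52 to 68, stop at 69), lift straight off.
- liner (a joint): Sprung white disc inside the cap, on the neck: how far the cap is pressed down, 0 at rest to 0.0065 m pressed fully. The spring pushes back with 4 N at 0 rising to about 10 N at 0.006.
- lock (a joint): Transport lock slide, 0 to 0.09 m along the holder's +y. At the start (0 to 0.015) its black arm, 26 mm wide, underside 145 and top 149 mm above the table, lies over the cap and bars it; 0.09 is the end stop, with the arm's tip 78 mm from the bottle's axis. It stays where it is left; about 2 N moves it.
- lock_grip (a point): Middle of the lock's orange grip fin: 12 mm thick along the holder's y, 26 mm along its x, 26 mm high, from 149 to 175 mm above the table, standing on the black arm's outer end. It lies at holder x = 0, y = 70 mm + joint lock.
- bobbin_tower: Bystander: three-tier stacking bobbin tower, 60 mm across, 96 mm high. Origin: centre of its underside.
- magnet_bowl: Bystander: aluminium bowl, 90 mm across, 35 mm high. Origin: centre of its underside.
- bead_box: Bystander: clear bead box, 110 x 85 x 28 mm. Origin: centre of its underside.
- dish: Bystander: blue ceramic dish, 90 mm across, 16 mm high. Origin: centre of its underside.
- thimble: Bystander: brass thimble, 19 mm across, 23 mm high, on the dish. Origin: centre of its underside.

How it is judged:
On the way, in this order (a step that is already met when the one before it is completed fails the run):
1. the transport lock is slid to its end stop (within 5 mm) with the cap still in place (value of joint lock above 0.085 m and distance of cap from where it was at the start of the episode below 0.01 m), for 0.2 s.
2. the cap is pressed down more than 3 mm (value of joint liner above 0.003 m and distance of cap from where it was at the start of the episode below 0.01 m), for 0.1 s.
3. the cap is twisted at least 46 degrees (0.8 rad) while still on the neck (angle between the x axis of cap and the x axis of holder, either way round above 0.8 rad and distance of cap from where it was at the start of the episode below 0.01 m), for 0.05 s.
At the end, for the whole second after the job is handed in: The gripper holds the cap (fingers pressing on it with over 1 N) 40 to 100 mm higher than it sat, within 30 mm of the bottle's axis, upright within 15 degrees, at rest and touching neither bottle nor holder; the lock is within 5 mm of its end stop (value of joint lock above 0.085 m and z of cap in the frame of holder between 0.147 and 0.207 m and horizontal distance between cap and neck below 0.03 m and angle between cap's own z axis and vertical below 0.26 rad and linear speed of cap below 0.03 m/s and contact force between the fingers and cap above 1 N and contact force between cap and holder below 0.1 N); the arm keeps its last pose, push and grip.
It fails at once if a bystander is moved by more than 20 mm or tipped (distance of any of bobbin_tower, magnet_bowl, bead_box, dish, thimble from where it was at the start of the episode above 0.02 m or angle between bobbin_tower's own z axis and vertical above 0.5 rad).
It also fails if it takes over 48 s, if anything falls off the work surface, if the arm or the gripper's body presses on something with over 40 N, if the wrist force passes 120 N, or if a joint passes its speed limit or range.

## Working session

There is one attempt and no reset: what is moved stays moved. The work goes in short steps, each a Python script; the robot and the scene stay as the last script left them, time stands still between calls to the robot, and variables do not carry over. Pictures are saved under pics/ and viewed, at most 10 in all, crops included, and the job is handed in when it is done.

```bash
mkdir -p pics; ls; python3 - <<'E'
from rig import robot
import cv2
for n in("scene","top"):
    im=robot.grab_frame(n); cv2.imwrite(f"pics/{n}0.png",im[:,:,::-1])
    c=robot.camera_info(n); print({k:(v if not hasattr(v,'tolist') else v.tolist()) for k,v in c.items()})
E
```

```text
pics
{'fx': 408.395346053104, 'fy': 408.395346053104, 'cx': 280.73641468396545, 'cy': 208.10139325189817, 'dist': [-0.11347531922445633, 0.0, 0.0, 0.0, 0.0], 'rvec': [2.1500127649187832, 0.803071073648265, -0.4055100738598292], 'tvec': [-0.4487321602358879, -0.1517436667832026, 1.3761432615083597]}
{'fx': 437.9492698769605, 'fy': 437.9492698769605, 'cx': 281.34099204988, 'cy': 211.44585186058058, 'dist': [-0.05929960771360434, 0.0, 0.0, 0.0, 0.0], 'rvec': [2.182795063545071, -2.1258458088587027, 0.1211792434349972], 'tvec': [-0.004334305487167037, 0.6474416273280329, 1.0326078630109166]}
```

View pics/scene0.png

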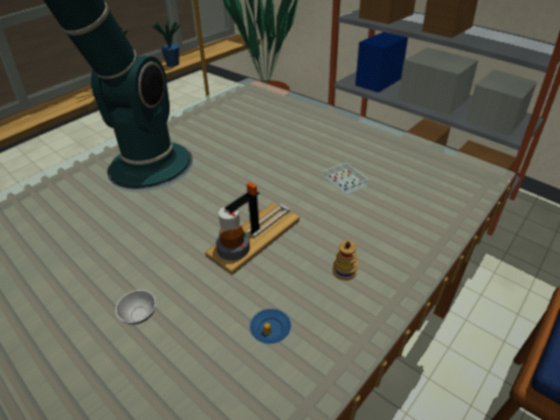

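View pics/top0.png

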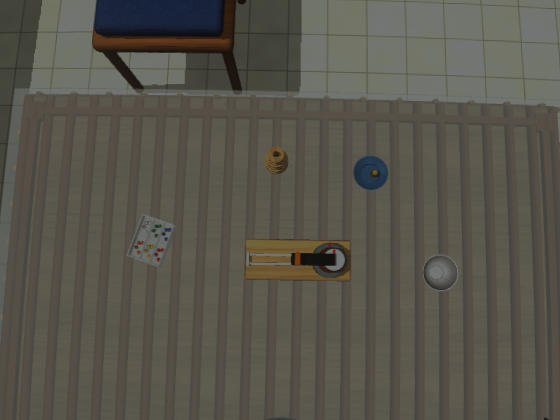

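The scene view shows the holder near (250,235) with the orange grip at (252,188). In the top view the cap is near (333,260), the grip near (296,259) and the base spans (245–351, 239–281). Next I'll measure by colour masks.

```bash
cat > h.py <<'E'
import numpy as np, cv2
from rig import robot
def ray(n,uv):
    c=robot.camera_info(n); K=np.array([[c['fx'],0,c['cx']],[0,c['fy'],c['cy']],[0,0,1]])
    R=cv2.Rodrigues(np.array(c['rvec']))[0]
    p=cv2.undistortPoints(np.array([[uv]],float),K,np.array(c['dist']))[0,0]
    return -R.T@np.array(c['tvec']), R.T@np.array([p[0],p[1],1])
def onz(n,uv,z):
    o,d=ray(n,uv); return (o+d*(z-o[2])/d[2])[:2]
def mask(im,lo,hi,roi):
    h=cv2.cvtColor(im,cv2.COLOR_RGB2HSV); m=cv2.inRange(h,lo,hi); k=np.zeros_like(m)
    x0,y0,x1,y1=roi; k[y0:y1,x0:x1]=m[y0:y1,x0:x1]; return k
def cen(m):
    y,x=np.nonzero(m); return (x.mean(),y.mean()),len(x)
E
python3 - <<'E'
from h import *
t=robot.grab_frame("top"); s=robot.grab_frame("scene")
a=cv2.resize(t[225:295,235:365],None,fx=5,fy=5,interpolation=cv2.INTER_CUBIC)
b=cv2.resize(s[175:275,200:305],None,fx=2.4,fy=2.4,interpolation=cv2.INTER_CUBIC)
c=np.zeros((600,650,3),np.uint8); c[:350]=a; c[350:350+240,:252]=b
cv2.imwrite("pics/c.png",c[:,:,::-1])
m=mask(t,(10,60,90),(28,255,255),(230,225,370,295))
cnt=max(cv2.findContours(cv2.morphologyEx(m,cv2.MORPH_CLOSE,np.ones((25,25))),0,2)[0],key=cv2.contourArea)
r=cv2.minAreaRect(cnt); print(r)
for p in cv2.boxPoints(r): print(p,onz("top",p,.02))
m=mask(t,(0,170,120),(10,255,255),(285,240,310,280)); print(cen(m), onz("top",cen(m)[0],.175))
m=mask(t,(0,0,130),(180,50,255),(318,240,350,280)); print(cen(m)); y,x=np.nonzero(m); print(x.min(),x.max(),y.min(),y.max())
E
```

```text
((297.3255615234375, 259.5474548339844), (104.12117767333984, 39.52238082885742), 1.1691392660140991)
[244.87262 278.2423 ] [0.48238881 0.09796337]
[245.67902 238.72813] [0.57935512 0.09944748]
[349.7785 240.8526] [ 0.58084053 -0.15820199]
[348.9721  280.36676] [ 0.48398092 -0.1571952 ]
((np.float64(nan), np.float64(nan)), 0) [nan nan]
((np.float64(nan), np.float64(nan)), 0)h.py:14: RuntimeWarning: Mean of empty slice.
  y,x=np.nonzero(m); return (x.mean(),y.mean()),len(x)
  ret = ret.dtype.type(ret / rcount)
Traceback (most recent call last):
ValueError: zero-size array to reduction operation minimum which has no identity
```

View pics/c.png

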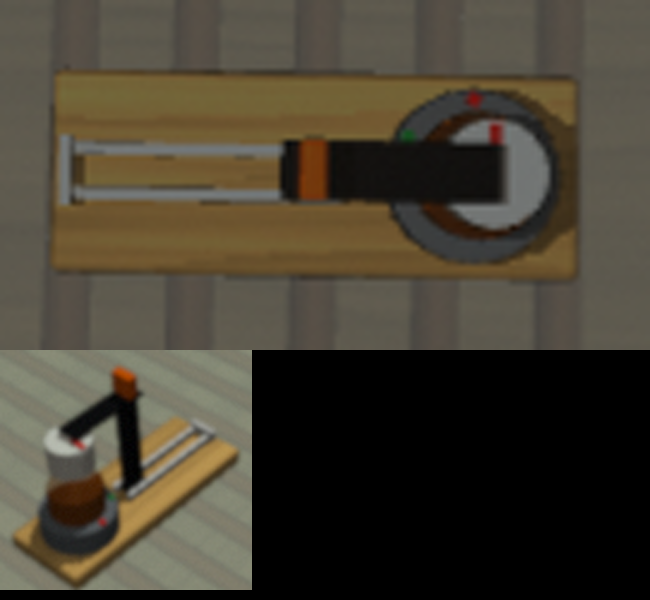

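The zoom shows the holder's own y along world +y. The red dot is at the image top (+x), crop (474,100), and the lock is closed with the orange fin at crop (313,169). The cap circle is around crop (500,176).

```bash
cat >> h.py <<'E'
def R(phi):
    c,s=np.cos(phi),np.sin(phi); return np.array([[-s,c,0],[c,s,0],[0,0,-1.]])
def st(): 
    s=robot.get_state(); print("t%.2f"%s['time'],np.round(s['ee_pos'],4),"F",np.round(s['force'],1),"open %.4f gf %.1f"%(s['opening'],s['grasp_force']),"q",np.round(s['qpos'],2)); return s
E
python3 - <<'E'
from h import *
t=robot.grab_frame("top"); s=robot.grab_frame("scene")
print(t[259,296:300],t[265,340])
m=mask(t,(5,200,60),(14,255,255),(285,240,310,280)); y,x=np.nonzero(m); print(x.min(),x.max(),y.min(),y.max(),cen(m)); g=cen(m)[0]
print("grip top",onz("top",g,.175))
m=mask(s,(5,190,60),(14,255,255),(240,178,262,200)); gs=cen(m)[0]; print(cen(m))
(o1,d1),(o2,d2)=ray("top",g),ray("scene",gs)
k=np.linalg.lstsq(np.c_[d1,-d2],o2-o1,rcond=None)[0]; print("tri",o1+d1*k[0],o2+d2*k[1])
m=mask(t,(0,0,75),(180,60,255),(318,240,350,280)); 
c=max(cv2.findContours(m,0,2)[0],key=cv2.contourArea); p=cv2.minEnclosingCircle(c);print(p,onz("top",p[0],.141))
x,y,w,h=cv2.boundingRect(c);print(x,y,w,h, [onz("top",q,.141) for q in((x+w-.5,y+h/2),(x+w/2,y-.5),(x+w/2,y+h-.5))])
for phi in(np.pi/2,-np.pi/2,0,np.pi,-.5,-1,2.1,2.6): 
    q=robot.ik([.53,-.02,.26],R(phi)); print(phi, None if q is None else np.round(q,2))
st()
E
```

```text
[[115  57  13]
 [115  57  12]
 [114  54  10]
 [107  51  11]] [114 117 116]
295 300 253 264 ((np.float64(297.2307692307692), np.float64(258.3076923076923)), 65)
grip top [ 0.53212913 -0.02485708]
((np.float64(251.45569620253164), np.float64(188.43037974683546)), 79)
tri [ 0.53229901 -0.02516427  0.16412292] [ 0.5324573  -0.02499375  0.16412057]
((333.6206970214844, 259.4180908203125), 10.846174240112305) [ 0.53229499 -0.10540788]
325 249 20 22 [array([ 0.53162553, -0.12922721]), array([ 0.55619468, -0.10810449]), array([ 0.5083128 , -0.10875741])]
1.5707963267948966 [ 0.66  0.3  -0.82  1.79  0.24  1.15  1.34]
-1.5707963267948966 [ 0.38  0.24 -0.47  1.79  0.12  1.13 -1.7 ]
0 [ 0.52  0.27 -0.64  1.79  0.17  1.14 -0.17]
3.141592653589793 [-0.89  0.36  1.09  1.83 -0.35  1.16 -2.82]
-0.5 [ 0.48  0.26 -0.59  1.79  0.16  1.14 -0.66]
-1 [ 0.44  0.25 -0.54  1.79  0.14  1.14 -1.15]
2.1 [ 0.85  0.39 -1.08  1.78  0.37  1.19  1.76]
2.6 [ 0.85  0.39 -1.08  1.78  0.37  1.19  2.26]
t0.30 [ 0.2322 -0.5801  0.2242] F [-0.2  0.4  0. ] open 0.0937 gf 0.0 q [ 1.15  0.42 -0.01  1.61  0.    1.11 -0.05]
```

```bash
python3 - <<'E'
from h import *
robot.move_ptp([.5323,-.025,.27],R(np.pi/2)); robot.gripper_to(.06)
robot.move_linear([.5323,-.025,.173],velocity=.1,threshold=8); st()
robot.gripper_to(.0); s=st()
if s['opening']>.008:
    x,y,z=s['ee_pos']
    print(robot.move_linear([.532,.062,z],velocity=.06,threshold=14)); st()
    cv2.imwrite("pics/d.png",cv2.resize(robot.grab_frame("scene")[150:280,180:320],None,fx=4,fy=4)[:,:,::-1])
E
```

```text
t4.38 [ 0.5326 -0.025   0.1735] F [-0.9  0.2  1.5] open 0.0601 gf 0.0 q [ 0.61  0.41 -0.76  1.87  0.33  0.99  1.27]
t5.17 [ 0.5323 -0.025   0.173 ] F [-1.1 -0.1  0.2] open 0.0117 gf 30.0 q [ 0.61  0.41 -0.76  1.87  0.33  0.99  1.27]
True
t6.38 [0.5316 0.0548 0.1729] F [-1.8 -5.3  7.7] open 0.0120 gf 30.0 q [ 0.47  0.42 -0.78  1.87  0.35  1.    1.11]
```

View pics/d.png

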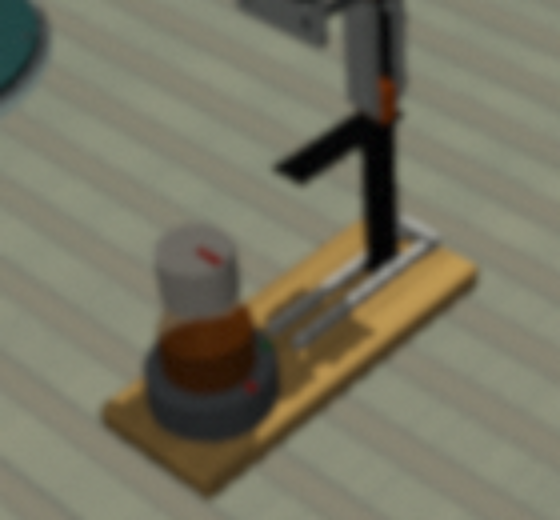

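The lock is at its end stop: contact came at y=0.0548, and the image shows the arm clear of the cap. Next is the cap.

```bash
python3 - <<'E'
from h import *
robot.gripper_to(.05); robot.move_linear([.532,.0548,.24],velocity=.15)
robot.move_ptp([.532,-.105,.24],R(-.5)); robot.gripper_to(.08)
print(robot.move_linear([.532,-.105,.126],velocity=.1,threshold=8)); st()
robot.gripper_to(.02); s=st()
x,y,z=s['ee_pos']
robot.move_linear([x,y,z-.0058],velocity=.02); robot.pause(.3); st()
cv2.imwrite("pics/e.png",cv2.resize(robot.grab_frame("scene")[150:280,180:320],None,fx=4,fy=4)[:,:,::-1])
E
```

```text
False
t11.24 [ 0.5323 -0.105   0.1266] F [ 0.3 -0.2  0. ] open 0.0802 gf 0.0 q [ 0.43  0.41 -0.36  1.9   0.19  0.86 -0.52]
t11.85 [ 0.532  -0.105   0.1261] F [-1.6 -0.4  1.7] open 0.0476 gf 30.0 q [ 0.43  0.41 -0.36  1.9   0.19  0.86 -0.52]
t12.58 [ 0.5321 -0.105   0.1205] F [-2.8  0.8  9.1] open 0.0476 gf 30.0 q [ 0.43  0.42 -0.36  1.9   0.19  0.85 -0.53]
```

View pics/e.png

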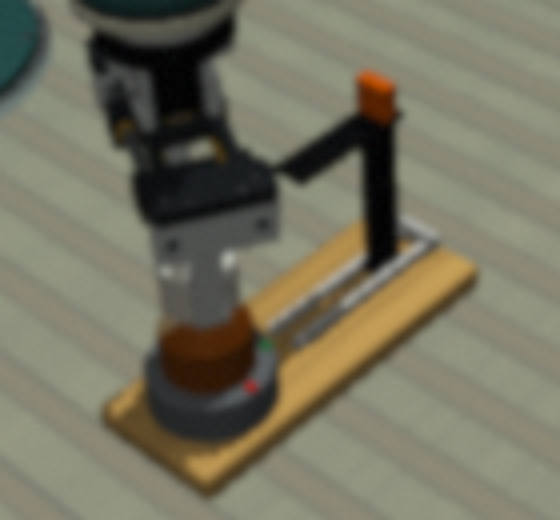

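The fingers enclose the cap, and the 9 N reaction matches about 5.5 mm of press. Now I'll twist 61° and check the moment for slip.

```bash
python3 - <<'E'
from h import *
q0=np.array(robot.get_state()['qpos'])
for a in(20,40,61):
    q=q0.copy(); q[6]+=np.radians(a); robot.goto_joints(q); s=st(); print(np.round(s['moment'],2), np.degrees(s['qpos'][6]-q0[6]))
robot.pause(.2); s=st(); print(np.round(s['moment'],2))
E
```

```text
t13.07 [ 0.5327 -0.1051  0.121 ] F [ 0.3 -0.8  9.5] open 0.0478 gf 30.0 q [ 0.43  0.42 -0.36  1.9   0.19  0.85 -0.18]
[-0.05  0.05  0.09] 20.027245860061544
t13.52 [ 0.5328 -0.1051  0.121 ] F [ 0.2 -0.2  8.5] open 0.0476 gf 30.0 q [ 0.43  0.42 -0.36  1.9   0.19  0.85  0.17]
[-0.09 -0.05  0.03] 40.02491671767452
t13.97 [ 0.5328 -0.1051  0.121 ] F [-0.4  0.3  8.4] open 0.0478 gf 30.0 q [ 0.43  0.42 -0.36  1.9   0.19  0.85  0.54]
[ 0.01 -0.14 -0.  ] 61.023262547058806
t14.18 [ 0.5328 -0.1051  0.121 ] F [ 1.  -0.4  8. ] open 0.0476 gf 30.0 q [ 0.43  0.42 -0.36  1.9   0.19  0.85  0.54]
[-0.06 -0.09  0.  ]
```

```bash
python3 - <<'E'
from h import *
x,y,z=robot.get_state()['ee_pos']
hit=robot.move_linear([x,y,z+.012],velocity=.03,threshold=14); print(hit); st()
if not hit:
    print(robot.move_linear([.5323,-.105,.187],velocity=.05,threshold=8)); robot.pause(.5); st()
cv2.imwrite("pics/f.png",cv2.resize(robot.grab_frame("scene")[130:280,180:320],None,fx=4,fy=4)[:,:,::-1])
E
```

```text
False
t14.74 [ 0.5326 -0.1051  0.1328] F [ 0.   0.1 -0. ] open 0.0481 gf 30.0 q [ 0.44  0.41 -0.37  1.89  0.18  0.88  0.54]
False
t16.48 [ 0.5323 -0.105   0.187 ] F [-0.6 -0.2 -0.6] open 0.0476 gf 30.0 q [ 0.45  0.34 -0.38  1.85  0.15  0.99  0.57]
```

View pics/f.png

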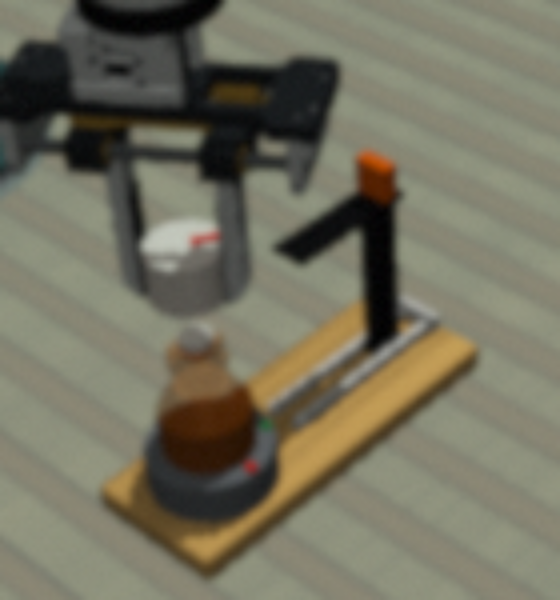

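The cap, at (185,260) in the picture, is held upright above the bare neck at (195,340). The lock is still at its end stop.

```bash
python3 -c "
from rig import robot
print(robot.sign_off())"
```

```text
the job is handed in; nothing more can be done
None
```

The bottle is open and the job is handed in: the lock is at its end stop, and the gripper is holding the cap upright about 6 cm above its seat, over the neck (the judge's verdict was not shown).

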